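Make up two kits for the weighing practical

ROBOT

A 6-joint arm with a two-finger parallel gripper is mounted at the origin on the work surface. World frame = base frame: x ahead of the robot, y to its left, z up, the work surface at z = 0. Lengths are in m, angles in degrees, forces in N, time in s.
With the tool pointing down it reaches from about 0.375 to 0.925 m from the base axis. Payload 5.7 kg.
Tool frame: the origin (TCP) lies between the finger pads; the fingertips stand 22 mm ahead of it and the grasp point (between the pads) lies 3 mm ahead of it; y points along the fingers, x is the direction in which the jaws open and shut, and the axes are right-handed (so a half turn about y gives the same grasp; the last joint's range is limited). The gripper opens to 88 mm and grips with 3 to 60 N. Pads are 20 mm wide; open, the fingers measure 115 mm over their backs; the gripper's body (75 mm by 178 mm) begins 61 mm behind the grasp point.
Start: joints at [-72.714, 20.558, 86.54, -0, 72.909, -6.595], TCP at [0.243, -0.549, 0.245] pointing down, gripper open.
Joint ranges: [-170.27, 170.27], [-57.76, 135], [12.27, 136.19], [-55.21, 235.2], [11.17, 155.16], [-170.74, 170.74]. Speed limits (degrees/s): [136.94, 136.94, 180, 180, 180, 180].

INTERFACE

Orientations are given as a 3x3 rotation matrix whose columns are the frame's x, y, z axes.
In Python, from plant import robot, capture, camera_model gives the robot as it stands. Calls block until the motion is done:
- robot.reach(position, orientation): joint-space move of the TCP to a pose.
- robot.servo_line(position, orientation=None, feed=0.15): straight line of the TCP; orientation=None keeps the orientation; feed is the mean speed in m/s.
- robot.goto_joints(angles): joint-space move.
- robot.let_go() and robot.gripper_close(strength=None): open the fingers fully, or close them until they stop; strength is the grip in N (None keeps the last).
- robot.wait(seconds).
- robot.solve_ik(position, orientation): joint angles nearest the present ones, or None.
- robot.state(): the state.
- capture(name): name is "scene" or "top" or "wrist"; returns the picture (400x640x3 uint8, red, green, blue); there is no depth.
- camera_model(name): a dict with "mtx" (3x3 intrinsics, pixels), "R" (3x3) and "t" (3): a world point X has camera coordinates R X + t; the wrist camera has in their place "tool_from_camera" (4x4, takes a point from camera to tool coordinates, whose origin is the TCP and whose axes are the tool frame's). Camera axes: x right, y down, z forward; pixel columns grow to the right and rows downward; lengths in m; the calibration is good to about 2 mm. A picture is of the moment at which its call begins: read the wrist's pose just before it. camera_model takes no time and is no camera call.
A pose or a line that the arm cannot do raises robot.PlanningError and nothing moves.
- robot.hand_in(): hands the job in, once; it reports no verdict.
The state is a dict: "time_s": time; "qpos": joint angles; "qd": joint speeds; "joint_efforts": joint torques, N m; "tcp_pos": TCP position; "ee_rot": TCP orientation; "force": force on the tool from outside, world axes, zero at the start; "ft_torque": the same for the moment, N m; "width": finger opening in m.
Only numpy, scipy, OpenCV 4.12 (cv2) and the standard library are available. Lean on these libraries where they do the work, as an engineer would, in place of code of your own. Each camera call takes 0.05 s, during which the arm holds its last target.

TASK

Make up the two kits for the weighing practical from the stock standing on the dark mat between the two grey trays: in the long tray, one capped bottle and the white dish with the smallest of the three weights standing in it; in the square tray, the other bottle and the largest weight. Set each thing down upright without dropping it, knock none of the stock over, and leave the middle-sized weight where it stands.

Things in the scene. Friction and masses are not known exactly. Their poses are not given: they have to be found in the camera images.
- long_tray: long grey plastic tray with a low rim, fixed to the bench: 250 mm (its x) by 140 mm (its y) over the walls (a thin lip stands out 6 mm more), 25 mm high, walls 3 mm, floor 3 mm thick, empty inside; origin at the centre of its underside on the bench, z up
- square_tray: square grey plastic tray of the same make, fixed to the bench: 150 mm by 150 mm over the walls, 25 mm high, walls 3 mm, floor 3 mm thick, empty inside; origin at the centre of its underside on the bench, z up
- bottle1_mid (a point): one of two identical small amber glass bottles with a red screw cap and a white blank label: body 40 mm in diameter, straight up to 56 mm, cap 29 mm in diameter, 85 mm tall in all, about 110 g. This point is its centre, 42.5 mm above its underside; z is up
- bottle2_mid (a point): one of two identical small amber glass bottles with a red screw cap and a white blank label: body 40 mm in diameter, straight up to 56 mm, cap 29 mm in diameter, 85 mm tall in all, about 110 g. This point is its centre, 42.5 mm above its underside; z is up
- large_weight_mid (a point): the largest of three: stainless steel laboratory weight with a knob: upright cylinder 36 mm in diameter and 52 mm tall, then a neck and a round knob 26 mm in diameter, 74 mm tall in all, 500 g. This point is its centre, 37 mm above its underside; z is up
- middle_weight_mid (a point): the middle one of three, not for the kits: stainless steel laboratory weight with a knob: upright cylinder 27 mm in diameter and 38 mm tall, then a neck and a round knob 19 mm in diameter, 55 mm tall in all, 200 g. This point is its centre, 27.5 mm above its underside; z is up
- small_weight_mid (a point): the smallest of three: stainless steel laboratory weight with a knob: upright cylinder 21 mm in diameter and 30 mm tall, then a neck and a round knob 15 mm in diameter, 44 mm tall in all, 100 g. This point is its centre, 22 mm above its underside; z is up
- dish_mid (a point): low round white porcelain dish, open at the top, straight-sided: 56 mm outside diameter, 20 mm high, wall 3 mm, floor 4 mm thick (50 mm clear inside, 16 mm deep), about 70 g. This point is its centre, 10 mm above its underside; z is up
Mind the look-alikes: they are no part of the job. What is shaped like the part that bears large_weight_mid but blue or purple is not meant.

How it is judged:
By the outcome, as a careful person would: the job done as asked, in the order asked, and still so for the second after the job is handed in, with the robot touching nothing.
It also fails if it takes over 128 s, if anything falls off the work surface, if the arm or the gripper's body presses on something with over 40 N, if the wrist force passes 120 N, or if a joint passes its speed limit or range.

## Working session

There is one attempt and no reset: what is moved stays moved. The work goes in short steps, each a Python script; the robot and the scene stay as the last script left them, time stands still between calls to the robot, and variables do not carry over. Pictures are saved under pics/ and viewed, and the job is handed in when it is done.

```bash
mkdir -p pics; ls
python3 - <<'E'
from plant import robot,capture,camera_model
import cv2
for n in("scene","top"):
    cv2.imwrite(f"pics/{n}0.png",capture(n)[:,:,::-1])
    m=camera_model(n);print(n,m["mtx"].round(1).tolist(),m["R"].round(3).tolist(),m["t"].round(3).tolist())
print(camera_model("wrist"));print(robot.state()["time_s"])
E
```

```text
pics
scene [[375.1, 0.0, 314.2], [0.0, 375.1, 202.3], [0.0, 0.0, 1.0]] [[-0.237, 0.972, 0.005], [0.612, 0.153, -0.776], [-0.755, -0.181, -0.63]] [0.144, -0.264, 1.216]
top [[519.2, 0.0, 314.6], [0.0, 519.2, 198.1], [0.0, 0.0, 1.0]] [[-0.021, -1.0, 0.004], [-0.995, 0.021, -0.103], [0.103, -0.006, -0.995]] [0.004, 0.545, 1.101]
{'mtx': array([[347.71142877,   0.        , 316.39113829],
       [  0.        , 347.71142877, 203.03292594],
       [  0.        ,   0.        ,   1.        ]]), 'tool_from_camera': array([[ 9.99999892e-01,  1.13308577e-04,  4.51107632e-04,
         3.41092824e-04],
       [-4.03954120e-04, -2.69191195e-01,  9.63086672e-01,
        -1.39633137e-01],
       [ 2.30560183e-04, -9.63086750e-01, -2.69191120e-01,
         7.28622991e-02],
       [ 0.00000000e+00,  0.00000000e+00,  0.00000000e+00,
         1.00000000e+00]])}
0.1
```

View pics/scene0.png

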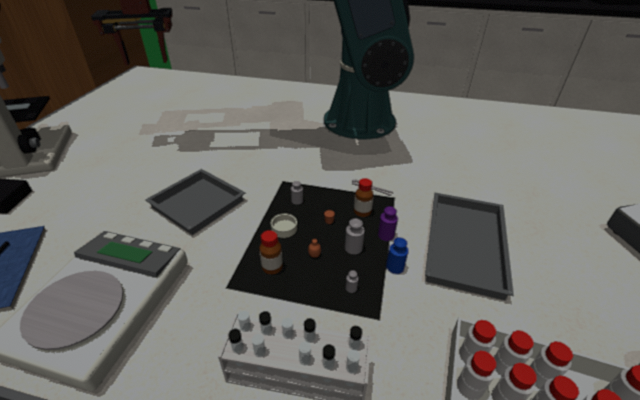

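View pics/top0.png

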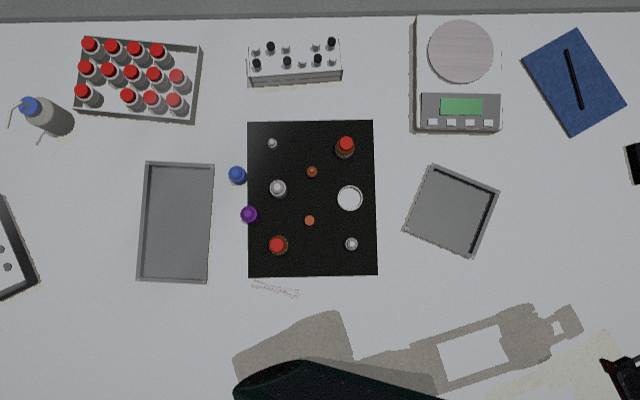

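Run:
```python
from plant import robot,capture,camera_model
import cv2
cv2.imwrite("pics/wrist0.png",capture("wrist")[:,:,::-1])
t=cv2.imread("pics/top0.png");cv2.imwrite("pics/topcrop.png",cv2.resize(t[60:260,220:480],None,fx=3,fy=3,interpolation=cv2.INTER_CUBIC))
print(robot.state()["ee_rot"])
```

```text
[[ 4.04822775e-01 -4.18748591e-04  9.14395071e-01]
 [-9.14394037e-01  1.38631532e-03  4.04822952e-01]
 [-1.43715894e-03 -9.99998951e-01  1.78310801e-04]]
```

View images.

View pics/topcrop.png

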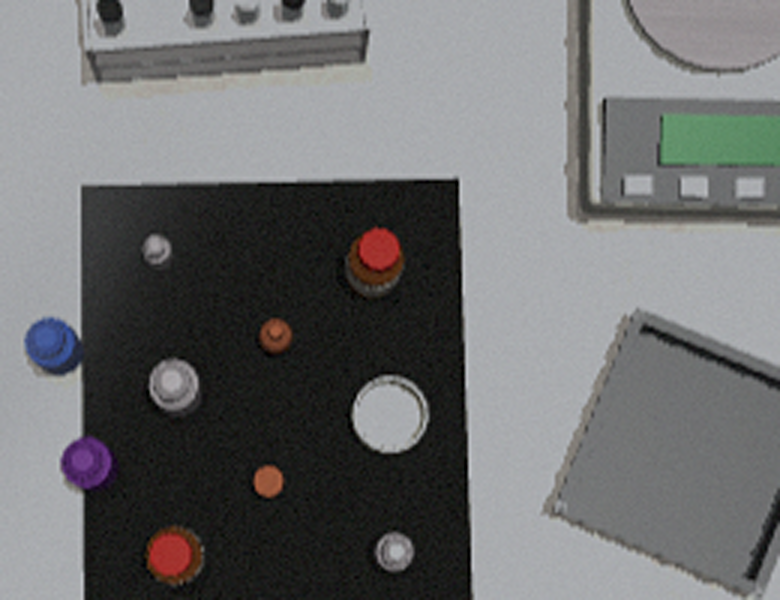

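View pics/wrist0.png

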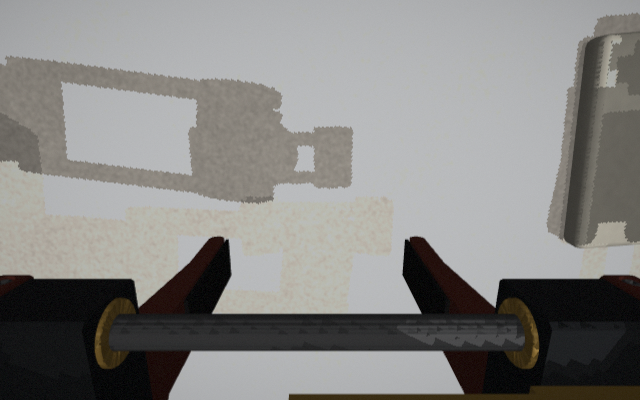

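```bash
cat > h.py <<'E'
import numpy as np,cv2
from plant import robot,capture,camera_model
def ray(n,uv,z):
    m=camera_model(n);d=m["R"].T@np.linalg.inv(m["mtx"])@np.array([uv[0],uv[1],1.]);c=-m["R"].T@m["t"]
    return c+d*(z-c[2])/d[2]
def tri(uv1,uv2):
    A=[];b=[]
    for n,uv in(("top",uv1),("scene",uv2)):
        m=camera_model(n);d=m["R"].T@np.linalg.inv(m["mtx"])@np.array([uv[0],uv[1],1.]);d/=np.linalg.norm(d);c=-m["R"].T@m["t"]
        P=np.eye(3)-np.outer(d,d);A.append(P);b.append(P@c)
    return np.linalg.solve(A[0]+A[1],b[0]+b[1])
def proj(n,X):
    m=camera_model(n);p=m["mtx"]@(m["R"]@np.asarray(X)+m["t"]);return p[:2]/p[2]
E
python3 - <<'E'
from h import *
for n,roi in(("top",(122,248,274,376)),("scene",(160,235,310,402))):
    im=cv2.imread(f"pics/{n}0.png");hsv=cv2.cvtColor(im,cv2.COLOR_BGR2HSV)
    y0,x0,y1,x1=roi
    def blobs(m,lab,a=12):
        k=np.zeros_like(m);k[y0:y1,x0:x1]=m[y0:y1,x0:x1]
        N,_,s,c=cv2.connectedComponentsWithStats(k)
        for i in range(1,N):
            if 1500>s[i,4]>a: print(n,lab,s[i].tolist(),c[i].round(1))
    blobs(((hsv[...,1]>200)&(hsv[...,2]>130)&((hsv[...,0]<4)|(hsv[...,0]>175))).astype(np.uint8),"red")
    blobs(((hsv[...,1]<70)&(hsv[...,2]>70)).astype(np.uint8),"grey")
im=cv2.imread("pics/top0.png");g=cv2.cvtColor(im,cv2.COLOR_BGR2GRAY)
m=((g>60)&(g<150)).astype(np.uint8)
m=cv2.morphologyEx(m,cv2.MORPH_CLOSE,np.ones((5,5)))
N,l,s,c=cv2.connectedComponentsWithStats((m))
for i in range(1,N):
    if s[i,4]>2500:
        cn=cv2.findContours((l==i).astype(np.uint8),0,2)[0];r=cv2.minAreaRect(max(cn,key=cv2.contourArea));print("tray?",s[i],r)
        if 3000<s[i,4]<15000:
            B=cv2.boxPoints(r);P=np.array([ray("top",p,.025) for p in B]);print(P.round(4)[:,:2].tolist(),np.linalg.norm(P-np.roll(P,1,0),axis=1).round(4),P.mean(0))
c=cv2.resize(im[150:295,130:220],None,fx=4,fy=4);d=cv2.resize(im[150:295,395:505],None,fx=4,fy=4)
cv2.imwrite("pics/trays.png",np.hstack([c,d]))
E
```

```text
top grey [373, 122, 3, 82, 155] [374.4 153.3]
top grey [268, 138, 9, 10, 71] [271.8 142.6]
top grey [270, 179, 16, 18, 224] [277.4 187.8]
top grey [337, 185, 26, 26, 520] [349.6 197.7]
top grey [345, 237, 13, 13, 124] [351.2 243.4]
scene red [360, 179, 11, 6, 50] [365.2 181.8]
scene red [262, 231, 14, 10, 102] [268.5 235.4]
scene grey [291, 187, 11, 6, 38] [295.7 189.7]
scene grey [357, 200, 15, 12, 130] [363.3 206. ]
scene grey [270, 213, 27, 24, 479] [283.7 224.3]
scene grey [346, 218, 18, 19, 199] [354.8 227.5]
scene grey [262, 257, 17, 13, 156] [269.7 263. ]
scene grey [381, 269, 21, 41, 715] [391.8 291.4]
scene grey [347, 271, 11, 12, 89] [351.9 276.6]
scene grey [235, 290, 94, 20, 970] [266.7 302.8]
tray? [    0     0   640   136 19522] ((319.5, 67.5), (135.0, 639.0), 90.0)
tray? [ 518   26  110  113 6111] ((572.3428955078125, 82.42242431640625), (98.29771423339844, 69.0968017578125), 57.2647705078125)
[[0.8481, -0.4673], [0.9328, -0.6043], [0.739, -0.7089], [0.6572, -0.5733]] [0.2183 0.1611 0.2202 0.1584] [ 0.79426402 -0.58848349  0.025     ]
tray? [    7    35   197   111 104
[... 369 characters left out ...]
45605)
[[0.3755, 0.3817], [0.641, 0.3675], [0.627, 0.2098], [0.362, 0.2278]] [0.1545 0.2658 0.1583 0.2656] [0.50134685 0.29669141 0.025     ]
tray? [ 400  162  101   98 5942] ((450.4964294433594, 211.00875854492188), (78.9615707397461, 76.95872497558594), 22.203481674194336)
[[0.4684, -0.1894], [0.6233, -0.2593], [0.5541, -0.4163], [0.4009, -0.3446]] [0.1692 0.17   0.1716 0.1691] [ 0.51167249 -0.3023889   0.025     ]
tray? [  231   302   353    98 12900] ((407.3187255859375, 353.3783264160156), (94.10348510742188, 352.8855285644531), 87.9441146850586)
[[0.3038, 0.1795], [0.3143, -0.5747], [0.1197, -0.5675], [0.1103, 0.1732]] [0.1936 0.7543 0.1948 0.7408] [ 0.2120256  -0.19736597  0.025     ]
```

Run:
```python
import cv2,numpy as np
im=cv2.imread("pics/scene0.png")
cv2.imwrite("pics/scenecrop.png",cv2.resize(im[165:310,230:420],None,fx=4,fy=4,interpolation=cv2.INTER_CUBIC))
```

```text
(no output)
```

View pics/trays.png

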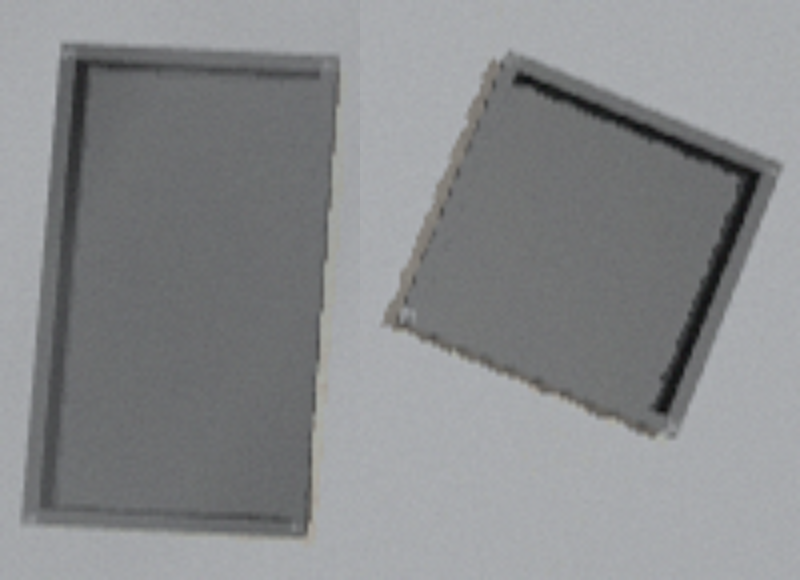

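View pics/scenecrop.png

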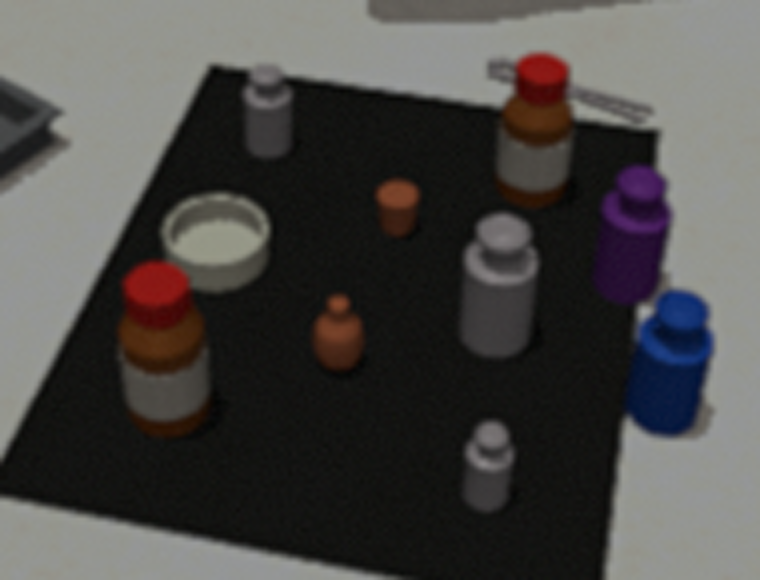

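Run:
```python
from h import *
im=cv2.imread("pics/top0.png");hsv=cv2.cvtColor(im,cv2.COLOR_BGR2HSV)
print(hsv[146,345],hsv[245,278],im[146,345])
m=((hsv[...,1]>150)&(im[...,2]>120)&((hsv[...,0]<6)|(hsv[...,0]>172))).astype(np.uint8);m[:,:250]=0;m[:,376:]=0;m[:122]=0;m[275:]=0
N,_,s,c=cv2.connectedComponentsWithStats(m)
for i in range(1,N):
    if s[i,4]>15:print(s[i],c[i].round(1),ray("top",c[i],.084).round(4))
for n,t,sc,h in(("small",(271.8,142.6),(351.9,281.5),.022),("large",(277.4,187.8),(355,237),.037),("mid",(351.2,243.4),(296.5,193.5),.0275),("dish",(349.6,197.7),(283.7,225),.015)):
    print(n,ray("top",t,h).round(4),ray("scene",sc,h).round(4),tri(t,sc).round(4))
for h in(0.,.025):
  for t in((312,172),(309,220),(237,175),(249,214)):print(t,ray("top",t,h).round(3))
print(ray("scene",(365.2,181.8),.085),ray("scene",(268.5,235.4),.085))
```

```text
[  2 182 165] [  2 181 162] [ 47  53 165]
[340 136  13  14 139] [346.  142.4] [ 0.6549 -0.0749  0.084 ]
[270 238  14  14 152] [276.4 244.4] [0.4456 0.0733 0.084 ]
small [0.6708 0.0846 0.022 ] [0.6725 0.0852 0.022 ] [0.6712 0.0849 0.0203]
large [0.5681 0.0726 0.037 ] [0.5729 0.0742 0.037 ] [0.5686 0.0734 0.0328]
mid [ 0.4453 -0.0841  0.0275] [ 0.4531 -0.0808  0.0275] [ 0.4452 -0.0839  0.021 ]
dish [ 0.5457 -0.0843  0.015 ] [ 0.5507 -0.0821  0.015 ] [ 0.546  -0.0842  0.0104]
(312, 172) [ 0.607 -0.003  0.   ]
(309, 220) [0.499 0.006 0.   ]
(237, 175) [0.603 0.165 0.   ]
(249, 214) [0.515 0.139 0.   ]
(312, 172) [ 0.603 -0.003  0.025]
(309, 220) [0.498 0.006 0.025]
(237, 175) [0.6   0.161 0.025]
(249, 214) [0.514 0.136 0.025]
[0.44861192 0.07356544 0.085     ] [ 0.65616236 -0.07462365  0.085     ]
```

```bash
cat >> h.py <<'E'
def corners(px,h=.025):
    P=np.array([ray("top",p,h)[:2] for p in px]);return P
LC=[(130+x/4,150+y/4) for x,y in((62,45),(338,60),(307,532),(22,522))]
SC=[(395+(x-360)/4,150+y/4) for x,y in((512,52),(782,165),(672,435),(388,322))]
def frame(px,lng):
    P=corners(px);c=P.mean(0);u=(P[0]-P[3])+(P[1]-P[2]);u/=np.linalg.norm(u);v=np.array([-u[1],u[0]])
    return P,c,u,v
def rot(a): # jaw dir angle (rad)
    x=np.array([np.cos(a),np.sin(a),0]);y=np.array([0,0,-1.]);return np.array([x,y,np.cross(x,y)]).T
def best(p,a):
    q0=np.array(robot.state()["qpos"]);o=[]
    for k in(0,np.pi):
        q=robot.solve_ik(p,rot(a+k))
        if q is not None:o.append((abs(np.array(q)[5]),a+k,np.array(q)))
    return min(o,key=lambda t:t[0])
ZT=0.19
def pick(xy,a,z,F,zt=ZT):
    p=[*xy,zt];b=best(p,a);R=rot(b[1]);robot.reach(p,R)
    robot.servo_line([*xy,z],R,feed=.12);f0=robot.state()["force"]
    robot.gripper_close(F);robot.wait(.2);s=robot.state();print("grip",round(s["width"],4),"t",round(s["time_s"],1),"tcp",np.round(s["tcp_pos"],4))
    robot.servo_line([*xy,zt],R,feed=.12);s=robot.state();print("lift width",round(s["width"],4),"F",np.round(s["force"],2))
def place(xy,a,z,zt=ZT,rise=ZT,stop=1.5):
    p=[*xy,zt];b=best(p,a);R=rot(b[1]);robot.reach(p,R)
    robot.servo_line([*xy,z+.012],R,feed=.12);robot.servo_line([*xy,z+.0015],R,feed=.03);robot.wait(.2)
    f0=robot.state()["force"][2];zz=z+.0015;d=0
    while zz>z-.003:
        zz-=.0005;robot.servo_line([*xy,zz],R,feed=.01);robot.wait(.05);d=robot.state()["force"][2]-f0
        if d>stop:break
    print("contact dz",round((zz-z)*1e3,1),"mm dF",round(d,2),"width",round(robot.state()["width"],4))
    robot.let_go();robot.wait(.2);robot.servo_line([*xy,rise],R,feed=.1);print("t",robot.state()["time_s"])
E
python3 - <<'E'
from h import *
for n,px in(("L",LC),("S",SC)):
    P,c,u,v=frame(px,0);print(n,c.round(4),u.round(4),np.degrees(np.arctan2(u[1],u[0])).round(1),[np.linalg.norm(P[i]-P[i-1]).round(4) for i in range(4)])
    for a in(0,np.pi/2,np.arctan2(v[1],v[0])):
        print([ (robot.solve_ik([*c,.05],rot(a+k)).__repr__()) for k in(0,np.pi)])
E
```

```text
L [0.5001 0.295 ] [ 0.9977 -0.0681] -3.9 [np.float64(0.259), np.float64(0.1516), np.float64(0.256), np.float64(0.1527)]
['array([ 2.37175712e+01,  3.24740251e+01,  9.93376056e+01, -2.54444375e-14,\n        4.81883693e+01,  2.37175712e+01])', 'array([ 2.37175712e+01,  3.24740251e+01,  9.93376056e+01, -2.54444375e-14,\n        4.81883693e+01, -1.56282429e+02])']
['array([ 2.37175712e+01,  3.24740251e+01,  9.93376056e+01, -2.54444375e-14,\n        4.81883693e+01, -6.62824288e+01])', 'array([ 2.37175712e+01,  3.24740251e+01,  9.93376056e+01, -2.54444375e-14,\n        4.81883693e+01,  1.13717571e+02])']
['array([ 2.37175712e+01,  3.24740251e+01,  9.93376056e+01, -2.54444375e-14,\n        4.81883693e+01, -6.23747916e+01])', 'array([ 2.37175712e+01,  3.24740251e+01,  9.93376056e+01, -2.54444375e-14,\n        4.81883693e+01,  1.17625208e+02])']
S [ 0.5118 -0.306 ] [ 0.8996 -0.4367] -25.9 [np.float64(0.1641), np.float64(0.1589), np.float64(0.1602), np.float64(0.1638)]
['array([-3.75052089e+01,  3.33801277e+01,  9.72382665e+01, -2.54444375e-14,\n        4.93816057e+01, -3.75052089e+01])', 'array([-3.75052089e+01,  3.33801277e+01,  9.72382665e+01, -2.54444375e-14,\n        4.93816057e+01,  1.42494791e+02])']
['array([-3.75052089e+01,  3.33801277e+01,  9.72382665e+01, -2.54444375e-14,\n        4.93816057e+01, -1.27505209e+02])', 'array([-3.75052089e+01,  3.33801277e+01,  9.72382665e+01, -2.54444375e-14,\n        4.93816057e+01,  5.24947911e+01])']
['array([-3.75052089e+01,  3.33801277e+01,  9.72382665e+01, -2.54444375e-14,\n        4.93816057e+01, -1.01612785e+02])', 'array([-3.75052089e+01,  3.33801277e+01,  9.72382665e+01, -2.54444375e-14,\n        4.93816057e+01,  7.83872150e+01])']
```

Candidates:
- **Large weight:** steel at top(277,188), versus blue (237,175) and purple (249,214).
- **Small weight:** steel at (272,143), about 10 px wide. The middle weight at (351,243) is 13 px. The copper flask (312,172) and copper cup (309,220) are neither.
- **Bottles:** (276,244) and (346,142); the other red caps are in the vial rack.
- **Dish:** (350,198).

The close crops agree with this: the steel bodies sit on the mat, and both views put them at the same positions within about 5 mm. I'll start with bottle 1 into the long tray.

Run:
```python
from h import *
P,c,u,v=frame(LC,0);av=np.arctan2(v[1],v[0])
pick((.447,.0735),0,.048,20)
cv2.imwrite("pics/w1.png",capture("wrist")[:,:,::-1])
place(c+.068*u,av,.0515)
```

```text
grip 0.0399 t 4.8 tcp [0.4467 0.0735 0.048 ]
lift width 0.04 F [-0.6  -0.29 -1.52]
contact dz -1.0 mm dF 6.62 width 0.0401
t 13.3
```

Run:
```python
from h import *
cv2.imwrite("pics/s1.png",np.vstack([capture("scene")[150:320,150:550,::-1],capture("top")[100:300,120:520,::-1]]))
P,c,u,v=frame(LC,0);av=np.arctan2(v[1],v[0])
pick((.5455,-.0842),np.pi/2,.030,15)
s=robot.state()
cv2.imwrite("pics/w2.png",capture("wrist")[:,:,::-1])
```

```text
grip 0.0562 t 17.8 tcp [ 0.5456 -0.0843  0.0301]
lift width 0.0558 F [-0.37 -0.06 -1.58]
```

View pics/s1.png

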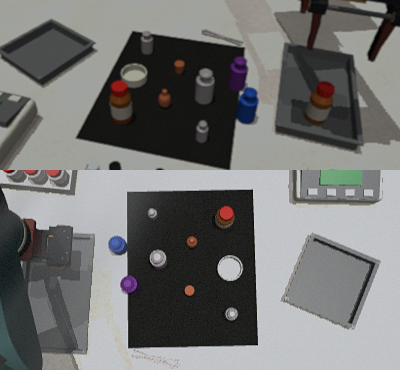

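View pics/w2.png

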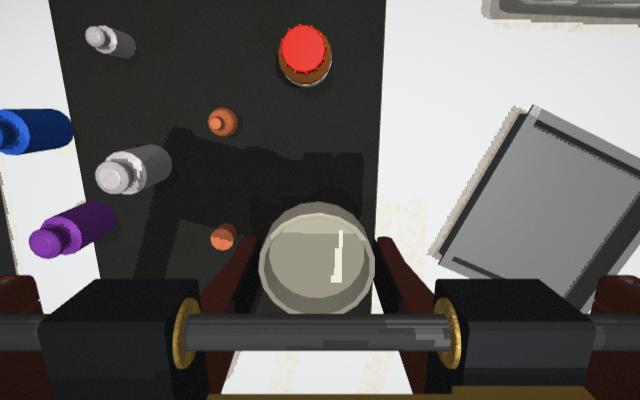

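The first picture shows bottle 1 upright in the long tray, and the wrist view shows the dish held level at (318,262). Next I place the dish.

Run:
```python
from h import *
P,c,u,v=frame(LC,0);av=np.arctan2(v[1],v[0])
print(c-.055*u)
place(c-.055*u,av,.0335)
# over to small weight, look
p=[.671,.085,.19];b=best(p,0);robot.reach(p,rot(b[1]))
im=capture("top")[:,:,::-1];cv2.imwrite("pics/top2.png",im)
cv2.imwrite("pics/top2c.png",cv2.resize(im[130:300,120:320],None,fx=3,fy=3))
cv2.imwrite("pics/w3.png",capture("wrist")[:,:,::-1]);print(robot.state()["time_s"])
g=im.min(2)
for th in(150,170,185):
    m=(g>th).astype(np.uint8);m[:,:152]=0;m[:,206:]=0;m[:170]=0;m[276:]=0
    N,_,s,cc=cv2.connectedComponentsWithStats(m)
    for i in range(1,N):
        if s[i,4]>40:print(th,s[i],cc[i],ray("top",cc[i],.018).round(4))
```

```text
[0.44521164 0.29870872]
contact dz -0.5 mm dF 2.58 width 0.0555
t 27.1583
28.4417
150 [165 237   8  16  56] [167.85714286 243.80357143] [0.4529 0.3133 0.018 ]
170 [165 238   8  15  53] [167.8490566  243.90566038] [0.4527 0.3133 0.018 ]
185 [165 238   8  14  45] [167.97777778 243.75555556] [0.453 0.313 0.018]
```

View pics/top2c.png

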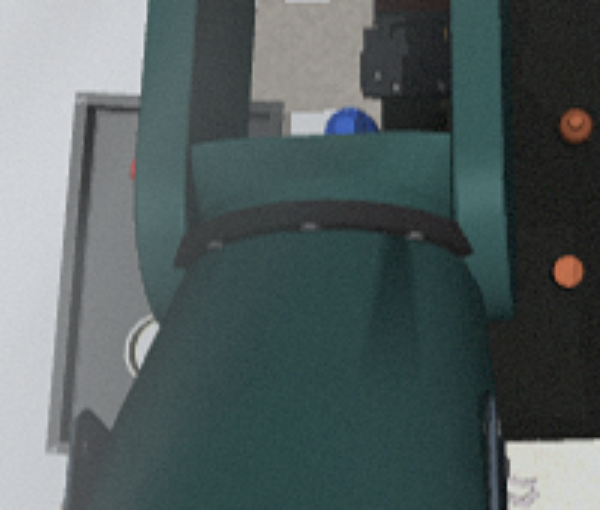

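View pics/w3.png

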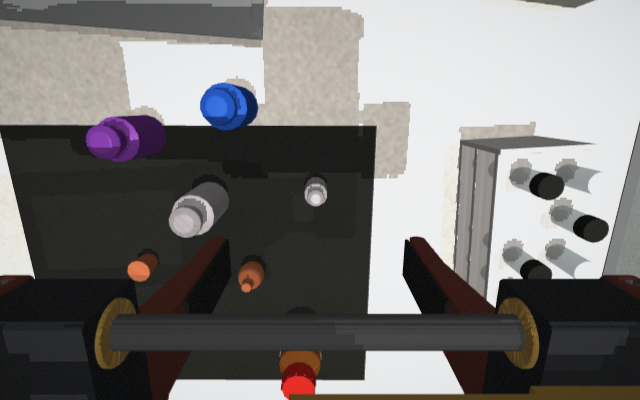

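```bash
cat >> h.py <<'E'
def wray(uv,z,st):
    m=camera_model("wrist");T=np.asarray(m["tool_from_camera"]);R=np.asarray(st["ee_rot"]);p=np.asarray(st["tcp_pos"])
    d=R@T[:3,:3]@np.linalg.inv(m["mtx"])@np.array([uv[0],uv[1],1.]);c=R@T[:3,3]+p
    return c+d*(z-c[2])/d[2]
E
python3 - <<'E'
from h import *
s=robot.state();print(np.round(s["tcp_pos"],4),np.round(s["ee_rot"],2).tolist())
print(wray((315.5,192),.022,s),wray((315.5,198),.044,s))
E
```

```text
[0.6701 0.0863 0.19  ] [[1.0, -0.0, -0.0], [0.0, 0.0, 1.0], [-0.0, -1.0, 0.0]]
[0.66876186 0.08367029 0.022     ] [0.66881038 0.08383895 0.044     ]
```

The wrist ray puts the small weight at (0.669,0.084), and the top view agrees to within 2 mm. I'll pick it up, then look at the dish from above it.

Run:
```python
from h import *
P,c,u,v=frame(LC,0);av=np.arctan2(v[1],v[0])
pick((.6700,.0842),0,.041,25)
d=c-.055*u;p=[*d,.19];b=best(p,av);robot.reach(p,rot(b[1]));robot.wait(.4)
s=robot.state();print(np.round(s["tcp_pos"],4),s["width"],s["time_s"])
im=capture("wrist")[:,:,::-1];cv2.imwrite("pics/w4.png",im)
cv2.imwrite("pics/s4.png",capture("scene")[:,:,::-1])
```

```text
grip 0.02 t 31.3 tcp [0.6699 0.0842 0.041 ]
lift width 0.0203 F [-0.   -0.8  -1.81]
[0.4456 0.2984 0.19  ] 0.019999227501637424 34.3167
```

View pics/w4.png

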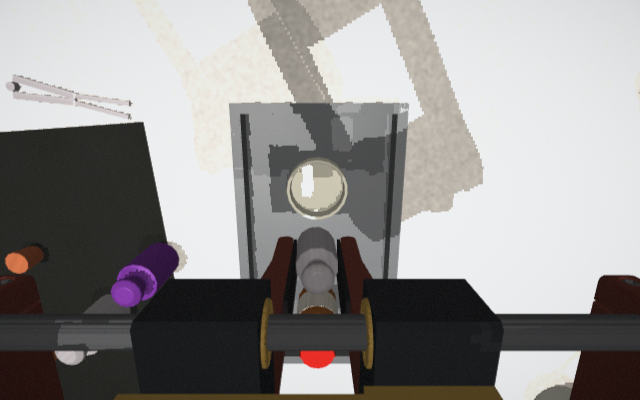

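View pics/s4.png

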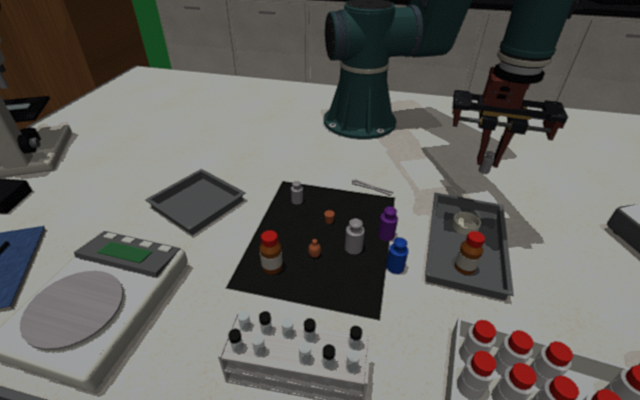

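The weight hangs straight between the fingers at (318,262). The dish rim is centred at about (317,188), and bottle 1 stands at (470,253) in the scene view.

Run:
```python
from h import *
s=robot.state();d=wray((317.3,188),.023,s);print(d)
P,c,u,v=frame(LC,0);av=np.arctan2(v[1],v[0])
cmd=c-.055*u;print(cmd)
if np.linalg.norm(d[:2]-cmd)<.008:
    place((d[:2]+cmd)/2,av,.041+.0075)
    print(robot.state()["tcp_pos"])
    s=robot.state();cv2.imwrite("pics/w5.png",capture("wrist")[:,:,::-1])
```

```text
[0.44296106 0.29879549 0.023     ]
[0.44521164 0.29870872]
contact dz -1.0 mm dF 4.56 width 0.0197
t 41.0
[0.44368562 0.29852758 0.18934893]
```

View pics/w5.png

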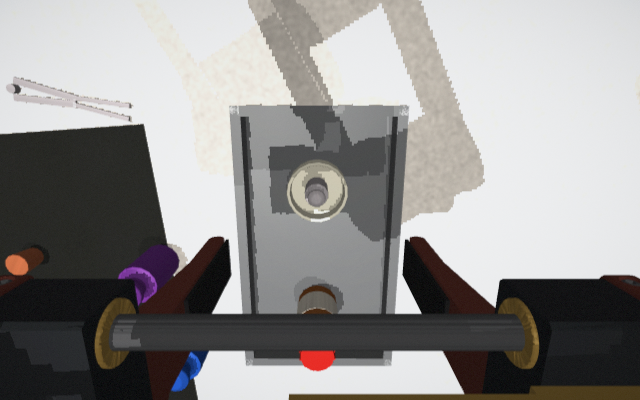

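The small weight stands in the middle of the dish at (317,190), with bottle 1 behind it. Next is the square tray.

Run:
```python
from h import *
P,c,u,v=frame(SC,0);av=np.arctan2(v[1],v[0])
pick((.6552,-.0747),0,.048,20)
place(c+.036*u,av,.0515)
pick((.5695,.0735),0,.048,40)
cv2.imwrite("pics/s6.png",capture("scene")[:,:,::-1]);cv2.imwrite("pics/w6.png",capture("wrist")[:,:,::-1])
```

```text
grip 0.0396 t 45.0 tcp [ 0.655  -0.0746  0.0479]
lift width 0.0396 F [-0.65 -0.15 -2.21]
contact dz -1.0 mm dF 6.59 width 0.0393
t 53.7583
grip 0.0354 t 57.6 tcp [0.5677 0.0735 0.0478]
lift width 0.0354 F [ 0.5   0.65 -5.4 ]
```

View pics/s6.png

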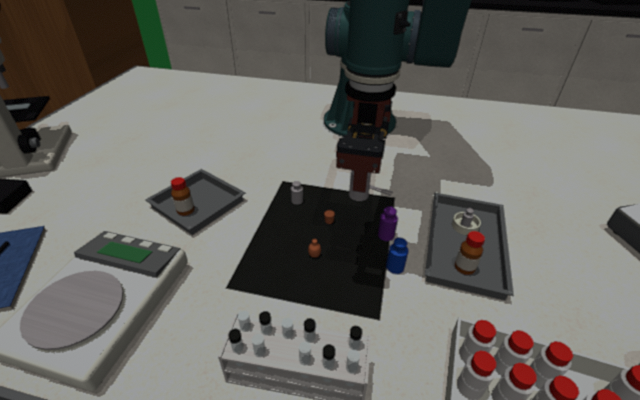

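View pics/w6.png

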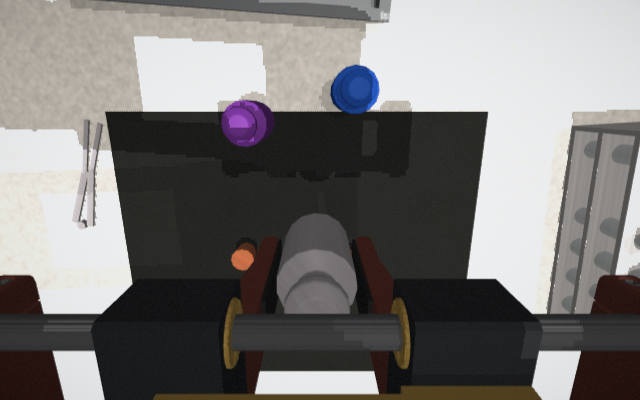

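Bottle 2 stands upright in the square tray at (183,197), and the large weight is held straight.

Run:
```python
from h import *
P,c,u,v=frame(SC,0);av=np.arctan2(v[1],v[0])
print(proj("scene",[*(c+.036*u),.0455]))
place(c-.036*u,av,.0515)
robot.reach([.45,0.0,.38],rot(best([.45,0,.38],0)[1]));robot.wait(.3)
cv2.imwrite("pics/s7.png",capture("scene")[:,:,::-1]);cv2.imwrite("pics/t7.png",capture("top")[:,:,::-1]);cv2.imwrite("pics/w7.png",capture("wrist")[:,:,::-1])
print(robot.state()["time_s"],robot.state()["force"])
```

```text
[180.87586113 195.35048932]
contact dz -1.0 mm dF 4.44 width 0.035
t 66.5333
68.3333 [ 0.59762786  0.35259415 -1.04347934]
```

View pics/s7.png

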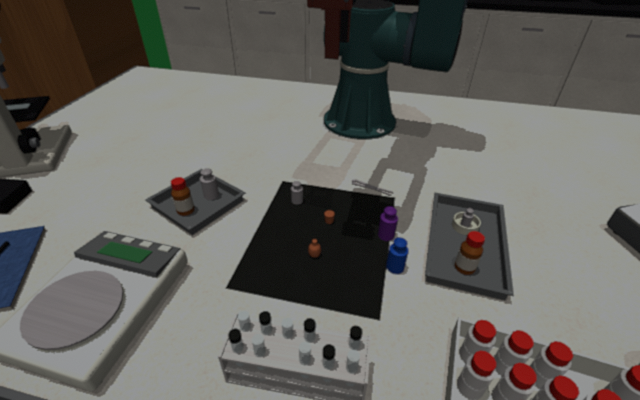

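View pics/t7.png

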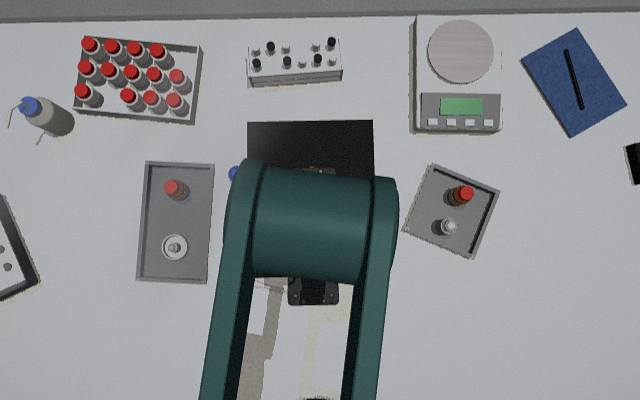

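Both kits are complete and upright. The middle weight is still at scene (297,193) and the look-alikes haven't moved, so I'm handing in.

Run:
```python
from plant import robot
robot.hand_in();print(robot.state()["time_s"])
```

```text
the job is handed in; nothing more can be done
the job is handed in; nothing more can be done
```

Both kits are made up and the job is handed in, at about 68 s of the 128 s allowed.

- **Long tray:** one bottle, and the white dish with the smallest weight standing in its middle.
- **Square tray:** the other bottle and the largest weight.

I lowered each thing until the tool felt light contact (2.6–6.6 N), then let go.

**Last checks:** The final scene and top pictures show all five items upright inside their trays. In the scene view the middle-sized weight and the copper, blue and purple look-alikes are where they stood at the start. The gripper was clear of everything.

**Disagreements:** Grip widths were within about 1.5 mm of the given diameters. The two cameras disagreed by up to about 8 mm on positions before the first grasp, the most for the middle weight. I went mainly by the top view, and every grasp held. I got no verdict back from the hand-in.

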